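Lay the column strap and start its hand bolt

ROBOT

A 6-joint arm with a two-finger parallel gripper is mounted at the origin on a cart in front of the work surface, level with it; the furniture and walls round the work are solid. World frame = base frame: x ahead of the robot, y to its left, z up, the work surface at z = 0. Lengths are in m, angles in rad, forces in N, time in s.
With the tool pointing down it reaches from about 0.35 to 0.725 m from the base axis. Payload 4.3 kg.
Tool frame: the origin (TCP) lies midway between the tips of the shut fingers; the grasp point (between the pads) lies 19 mm behind it; z points along the fingers, y is the line along which they close (so a half turn about z gives the same grasp; the last joint's range is limited). The gripper opens to 85 mm and grips with 20 to 120 N. Pads are 22 mm wide; open, the fingers measure 114 mm over their backs; the gripper's body (76 mm by 85 mm) begins 54 mm behind the grasp point. The pads swing forward as they close: fully open they stand 13 mm farther back than shut.
Start: joints at [-1.291, 0.377, 0.081, 1.274, 0, 1.46], TCP at [0.219, -0.532, 0.231] pointing down, gripper open.
Joint ranges: [-2.72, 2.72], [-0.84, 1.66], [-1.02, 1.22], [-1.77, 2.12], [-1.37, 1.28], [-3.14, 3.14]. Speed limits (rad/s): [2.57, 2.57, 3.14, 3.14, 3.14, 3.14].

INTERFACE

Orientations are given as a 3x3 rotation matrix whose columns are the frame's x, y, z axes.
In Python, from plant import * gives the robot as it stands. Calls block until the motion is done:
- move_to(position, orientation): joint-space move of the TCP to a pose.
- move_straight(position, vel=0.15, ori=None): straight line of the TCP; ori=None keeps the orientation; vel is the mean speed in m/s.
- move_joints(angles): joint-space move.
- command_gripper(opening, force=None): finger opening in m; force is the grip in N (None keeps the last); returns when the fingers have stopped.
- wait(seconds).
- solve_ik(position, orientation): joint angles nearest the present ones, or None.
- observe(): the state.
- capture(name): name is "side" or "top" or "wrist"; returns a dict with "pixels" (400x640x3 uint8, blue, green, red), "fx", "fy", "cx", "cy" (pixels), "cam_to_world" (4x4, takes a point from camera to world coordinates); the wrist camera has in their place "T_tool_cam" (4x4, takes a point from camera to tool coordinates, whose origin is the TCP and whose axes are the flange's). Camera axes: x right, y up, looking along -z (the intrinsics and any distortion apply to the point x, -y, -z); pixel columns grow to the right and rows downward; lengths in m; the calibration is good to about 2 mm. A picture is of the moment at which its call begins: read the wrist's pose just before it. There is no depth.
A pose or a line that the arm cannot do raises PlanningError and nothing moves.
- sign_off(): hands the job in; it is judged then, once.
Trained networks look in the newest picture that a camera, given by its name, has taken for a name from the list of things; names that differ only in an ending like _2 or _b are one class to them, and where a whole thing is asked for, a point or a joint stands for the part that bears it (a point fixed in the world has none). Each returns a list of dicts, best first, with "score" (0 to 1); they miss things now and then, are a little off and sometimes report something else, mostly with a low value. They report only what shows in the picture. A call takes as long as a camera call.
- spot_in(camera, query): "box" ([centre column, centre row, width, height] in pixels, round what is visible of it).
- silhouettes(camera, query): "mask" (400x640 bool, what is visible of it) and "box" ([centre column, centre row, width, height] in pixels, round what is visible of it).
- spot_point(camera, query): "location" ([row, column] in pixels: a listed point, or the origin of a listed thing).
The state is a dict: "clock": time; "joint_positions": joint angles; "joint_velocities": joint speeds; "effort": joint torques, N m; "eef_pos": TCP position; "tcp_rot": TCP orientation; "wrist_force": force on the tool from outside, world axes, zero at the start; "wrist_torque": the same for the moment, N m; "grip_width": finger opening in m; "gripper_force": force on a finger pad.
Only numpy, scipy, OpenCV 4.12 (cv2) and the standard library are available. Lean on these libraries where they do the work, as an engineer would, in place of code of your own. Each camera call takes 0.05 s, during which the arm holds its last target. There are 200 camera calls.

TASK

Take the loose clamp strap and lay it over the short steel column in the clamp fixture, saddle over the column and foot down between its two cheeks, so that the strap sits fully down and level and its captive hand bolt stands in the threaded boss. Then start the bolt the careful way: turn it backward (anticlockwise from above) until you feel it drop into the thread, then forward (clockwise) one full turn, no more. Finish while still gripping the bolt's black knob and holding it there, because the column is to be lined up before anyone tightens it, and leave the other things on the bench where they are.

Things in the scene. Friction and masses are not known exactly. Their poses are not given: they have to be found in the camera images.
- fixture: Fixed clamp fixture on a 104 x 184 mm aluminium base plate 12 mm thick. Origin: on the axis of its threaded boss, at the underside (bench height); z up. The column lies along its x at y = +75 mm, the heel rest is at y = -55 mm.
- boss_mouth (a point): Centre of the mouth of the brass threaded boss, 40 mm above the fixture's origin. Boss 40 mm outside, 28 mm bore. Square right-hand thread of 6 mm pitch, ridge from 19 mm diameter outward; its topmost end lies 2 mm below the mouth, at the fixture's +x side.
- column_top (a point): Highest line of the horizontal stainless column, 50 mm above the fixture's origin, mid-length. Column 36 mm in diameter, 134 mm long along the fixture's x, with 41 mm end caps; two more cheeks, 32.4 mm apart in x at y = +100 mm, flared 46 to 56 mm up, guide the saddle's outer lip.
- heel_rest (a point): Centre of the flat heel rest for the strap's foot, 20 mm above the fixture's origin, between two cheeks 26.4 mm apart along x (24 mm long in y), which flare outward at the top, 46 to 56 mm above the fixture's origin.
- strap: Loose steel clamp strap with captive hand bolt, 0.41 kg, standing knob up. Origin: on the bolt axis, level with the undersides of foot and saddle; z up. Flat bar 30 mm wide (x), z 30 to 40 mm, y -62 to +102 mm, widened to a 42 mm eye round the bolt. Seated, its axes are parallel to the fixture's, its origin 20 mm above the fixture's (play 1 mm in y, 1.2 mm in x).
- strap_saddle (a point): Middle of the saddle's roof, y = +75 mm, z = 30 mm in the strap's frame; comes to lie on column_top. Two lips, 30 mm wide in x, hang down 30 mm at both sides, 38 mm apart in y, flared over the last 8 mm.
- strap_foot (a point): Centre of the underside of the strap's foot, y = -55 mm, z = 0 in the strap's frame; comes to stand on heel_rest. Foot 24 mm wide (x), 14 mm (y), 30 mm high.
- strap_grip (a point): Middle of the strap's bar at y = +38 mm, z = 35 mm in the strap's frame, between knob and saddle: here the bar can be taken across its 30 mm width (fingers closing along the strap's x); stays clear of boss, knob and column also when the strap is seated. The knob's top is 29 to 44 mm above the bar's middle.
- knob: Round fluted black knob of the bolt, 34 mm diameter, 22 mm high, axis vertical; can be gripped from above at any angle and turns easily (under 0.1 N m). Origin: centre of its underside, 42 mm + bolt_lift above the strap's origin. Its x axis (pale line on its top) turns with the bolt.
- bolt_lift (a joint): How far the captive bolt has slid up in the bar, m: 0 (down) to 0.020; falls by its own weight (0.15 kg). Strap seated, bolt standing on the boss thread: 0.015 + 0.00095 x bolt_turn (rises 1 mm a radian turned back); at the thread drop it falls 6 mm to 0.009 if let or lightly pressed down; one turn forward from there: 0.003. A hand on the knob must follow.
- bolt_turn (a joint): Turning of the bolt in the strap, rad, counted over several turns; anticlockwise from above (backward) is positive. Starts between -2.0 and -0.9. With the strap seated the bolt drops when turned back past about 0 (within 0.15); one turn forward from there is -6.28.
- mouse: Computer mouse, 113 x 57 x 39 mm, bystander; origin centre of its underside.
- spanner: Small open spanner, 110 x 23 x 4 mm, lying, bystander.
- vial_1: Sample vial, 16 mm diameter, 38 mm high, standing, bystander.
- vial_2: Sample vial, 16 mm diameter, 38 mm high, standing, bystander.
- small_column: Packed analytical column, 192 mm long, 17 mm thick, lying, bystander.
- syringe: Plastic syringe, 132 mm long, 24 x 19 mm, lying, bystander.
- beaker: Glass beaker, 53 mm diameter, 62 mm high, standing, bystander.

How it is judged:
On the way, in this order (a step that is already met when the one before it is completed fails the run):
1. the strap lies fully down over the column, foot between the cheeks, bolt standing on the boss thread (z of strap in the frame of fixture between 0.018 and 0.0225 m and horizontal distance between strap and fixture below 0.004 m and angle between strap's own z axis and vertical below 0.04 rad and angle between the y axis of strap and the y axis of fixture, either way round below 0.06 rad and y of strap_grip in the frame of fixture above 0.02 m and value of joint bolt_lift above 0.0112 m), for 0.2 s.
2. the bolt, turned back, has dropped into the thread (z of strap in the frame of fixture between 0.018 and 0.0225 m and horizontal distance between strap and fixture below 0.004 m and angle between strap's own z axis and vertical below 0.04 rad and angle between the y axis of strap and the y axis of fixture, either way round below 0.06 rad and y of strap_grip in the frame of fixture above 0.02 m and value of joint bolt_lift between 0.006 and 0.0108 m and value of joint bolt_turn between -0.6 and 2.6 rad), for 0.1 s.
At the end, for the whole second after the job is handed in: The strap sits fully down (within 2.5 mm in height, 4 mm sideways, level within 0.04 rad) over the column; the bolt is engaged one turn forward of the thread drop (bolt_turn between -7.28 and -4.98 rad, bolt_lift 0.5 to 6 mm) and is still; the fingers grip the knob with more than 2 N (z of strap in the frame of fixture between 0.018 and 0.0225 m and horizontal distance between strap and fixture below 0.004 m and angle between strap's own z axis and vertical below 0.04 rad and angle between the y axis of strap and the y axis of fixture, either way round below 0.06 rad and y of strap_grip in the frame of fixture above 0.02 m and value of joint bolt_turn between -7.28319 and -4.98319 rad and value of joint bolt_lift between 0.0005 and 0.006 m and velocity of joint bolt_turn between -0.2 and 0.2 rad/s and contact force between the fingers and knob above 2 N); the arm keeps its last pose, push and grip.
It fails at once if a bystander was moved by more than 30 mm (distance of any of mouse, spanner, vial_1, vial_2, small_column, syringe, beaker from where it was at the start of the episode above 0.03 m).
It also fails if it takes over 72 s, if anything falls off the work surface, if the arm or the gripper's body presses on something with over 40 N, if the wrist force passes 120 N, or if a joint passes its speed limit or range.

## Working session

There is one attempt and no reset: what is moved stays moved. The work goes in short steps, each a Python script; the robot and the scene stay as the last script left them, time stands still between calls to the robot, and variables do not carry over. Pictures are saved under pics/ and viewed, at most 10 in all, crops included, and the job is handed in when it is done.

```bash
ls; mkdir -p pics; python3 - <<'E'
from plant import *
import cv2, numpy as np
o=observe(); print(o['clock'],o['eef_pos'],o['tcp_rot'])
ims=[]
for c in ['side','top']:
    d=capture(c); ims.append(d['pixels']); cv2.imwrite(f'pics/{c}0.png',d['pixels'])
    print(c,{k:(np.round(v,4).tolist() if k!='pixels' else 0) for k,v in d.items()})
    for q in ['boss_mouth','column_top','heel_rest','strap','strap_saddle','strap_foot','strap_grip','knob','fixture','mouse','spanner','vial_1','small_column','syringe','beaker']:
        print(q,[(np.round(r['location'],1).tolist(),round(r['score'],2)) for r in spot_point(c,q)[:2]])
E
```

```text
pics
0.0 [ 0.2183069  -0.53123469  0.23034954] [[ 9.24993086e-01  3.79983505e-01 -5.72595767e-04]
 [ 3.79983870e-01 -9.24990991e-01  1.98108394e-03]
 [ 2.23133293e-04 -2.05006610e-03 -9.99997874e-01]]
side {'pixels': 0, 'fx': 378.6626, 'fy': 378.6626, 'cx': 322.1216, 'cy': 204.9784, 'cam_to_world': [[-0.9598, 0.156, -0.2334, 0.2583], [-0.2801, -0.4742, 0.8347, 1.0318], [0.0196, 0.8665, 0.4988, 0.6635], [0.0, 0.0, 0.0, 1.0]]}
boss_mouth [([197.5, 338.9], 0.59)]
column_top [([200.4, 332.9], 0.66)]
heel_rest [([191.6, 347.9], 0.67)]
strap [([272.2, 304.9], 0.81), ([232.7, 323.4], 0.17)]
strap_saddle [([282.3, 298.0], 0.65), ([258.3, 307.6], 0.61)]
strap_foot [([260.8, 309.0], 0.61), ([275.9, 260.7], 0.33)]
strap_grip [([273.8, 306.0], 0.72), ([196.8, 339.2], 0.39)]
knob [([256.3, 307.5], 0.71), ([271.8, 306.5], 0.39)]
fixture [([203.0, 340.2], 0.95)]
mouse [([177.8, 362.8], 0.78)]
spanner [([232.1, 322.5], 0.49)]
vial_1 [([247.3, 278.1], 0.57), ([238.8, 286.6], 0.54)]
small_column [([277.4, 262.9], 0.58), ([258.7, 308.1], 0.2)]
syringe [([311.8, 271.2], 0.6)]
beaker [([231.5, 297.9], 0.54)]
top {'pixels': 0, 'fx': 407.8945, 'fy': 407.8945, 'cx': 321.2761, 'cy': 196.9933, 'cam_to_world': [[-0.0233, 0.9945, -0.1026, 0.3993], [-0.9997, -0.0225, 0.0084, 0.0434], [0.0061, 0.1028, 0.9947, 1.2654], [0.0, 0.0, 0.0, 1.0]]}
boss_mouth [([200.9, 363.2], 0.61)]
column_top [([195.1, 335.9], 0.55)]
heel_rest [([207.4, 379.6], 0.76)]
strap [([206.6, 236.9], 0.79)]
strap_saddle [([209.8, 214.9], 0.76)]
strap_foot [([201.1, 259.3], 0.96), ([204.1, 237.4], 0.75)]
strap_grip [([208.2, 224.3], 0.78)]
knob [([204.7, 237.8], 0.53)]
fixture [([204.5, 364.3], 0.85)]
mouse [([214.2, 438.0], 0.91)]
spanner [([199.8, 300.4], 0.55)]
vial_1 [([170.9, 287.7], 0.57)]
small_column [([171.7, 225.8], 0.74)]
syringe [([200.6, 257.7], 0.68), ([194.2, 186.5], 0.66)]
beaker [([173.4, 299.0], 0.75), ([200.1, 297.9], 0.28)]
```

```bash
cat > h.py <<'E'
from plant import *
import numpy as np, cv2
from scipy.spatial.transform import Rotation as R
def cam(d,T=None):
    return dict(T=np.array(d['cam_to_world']) if T is None else T@np.array(d['T_tool_cam']),f=(d['fx'],d['fy']),c=(d['cx'],d['cy']))
def ray(C,rc):
    r,c=rc; v=np.array([(c-C['c'][0])/C['f'][0],-(r-C['c'][1])/C['f'][1],-1.])
    return C['T'][:3,3],C['T'][:3,:3]@v
def atz(C,rc,z):
    o,v=ray(C,rc); return o+v*(z-o[2])/v[2]
def proj(C,p):
    q=C['T'][:3,:3].T@(np.asarray(p)-C['T'][:3,3]); return np.array([C['c'][1]+C['f'][1]*q[1]/q[2], C['c'][0]-C['f'][0]*q[0]/q[2]])
def tool():
    o=observe(); T=np.eye(4); T[:3,:3]=o['tcp_rot']; T[:3,3]=o['eef_pos']; return T
def wrist(fn=None):
    T=tool(); d=capture('wrist')
    if fn: cv2.imwrite(fn,d['pixels'])
    return cam(d,T),d['pixels']
def down(a): # tool z down, tool y (closing) at world angle a
    y=np.array([np.cos(a),np.sin(a),0]); z=np.array([0,0,-1.]); return np.column_stack([np.cross(y,z),y,z])
E
python3 - <<'E'
from h import *
S=cam(capture('side'));T=cam(capture('top'))
for n,s,t,z in [('boss',[197.5,338.9],[200.9,363.2],.04),('col',[200.4,332.9],[195.1,335.9],.05),('heel',[191.6,347.9],[207.4,379.6],.02),('saddle',[282.3,298],[209.8,214.9],.03),('foot',[260.8,309],[201.1,259.3],0),('grip',[273.8,306],[208.2,224.3],.035),('knob',[256.3,307.5],[204.7,237.8],.042)]:
    print(n,atz(S,s,z).round(3),atz(T,t,z).round(3))
a=cv2.imread('pics/side0.png')[120:340,180:460];b=cv2.imread('pics/top0.png')[110:290,150:490]
cv2.imwrite('pics/a.png',cv2.resize(a,None,fx=2.8,fy=2.7,interpolation=3)); cv2.imwrite('pics/b.png',cv2.resize(b,None,fx=2.35,fy=2.35,interpolation=3))
E
```

```text
boss [ 0.51  -0.079  0.04 ] [ 0.511 -0.093  0.04 ]
col [ 0.52  -0.035  0.05 ] [ 0.529 -0.011  0.05 ]
heel [ 0.498 -0.168  0.02 ] [ 0.492 -0.145  0.02 ]
saddle [0.504 0.358 0.03 ] [0.495 0.356 0.03 ]
foot [0.516 0.233 0.   ] [0.521 0.226 0.   ]
grip [0.493 0.327 0.035] [0.499 0.327 0.035]
knob [0.509 0.267 0.042] [0.508 0.284 0.042]
```

View pics/a.png

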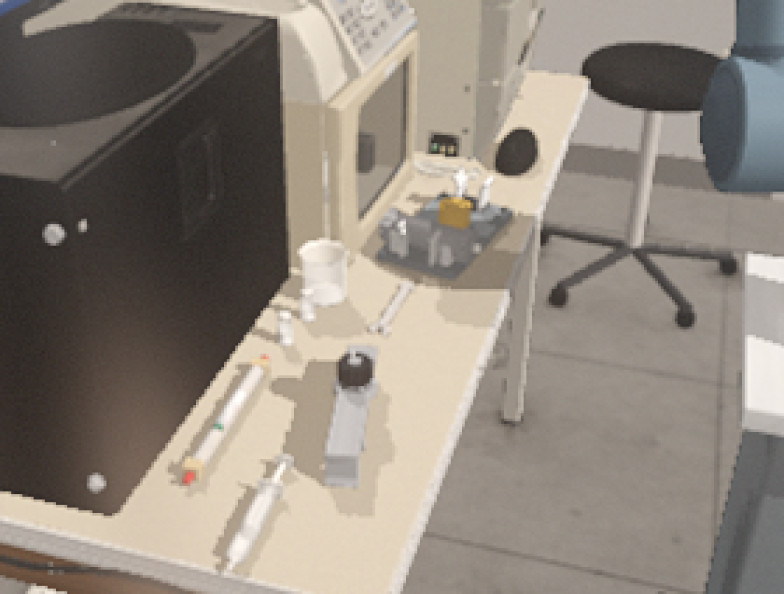

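View pics/b.png

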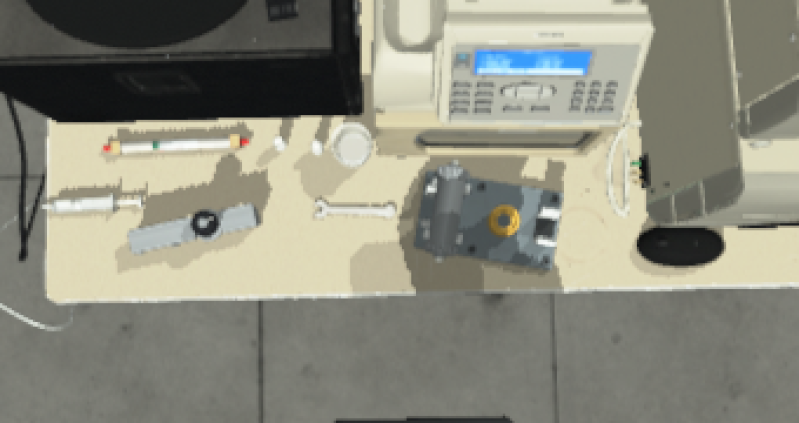

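The side and top views show the strap at about (0.51, 0.28), with its saddle toward +y. The fixture is at about (0.51, -0.09), and tall machines stand behind at x > 0.6. Next I'll take close wrist views of both.

```bash
cat > look.py <<'E'
from h import *
import sys
def meas(fn,qs):
    C,im=wrist(fn); out={}
    for q,z in qs:
        r=spot_point('wrist',q)
        if r: out[q]=(r[0]['location'],atz(C,r[0]['location'],z)); print(q,np.round(r[0]['location'],1),round(r[0]['score'],2),out[q][1].round(4))
    return C,out
FX=[('boss_mouth',.04),('column_top',.05),('heel_rest',.02),('fixture',0.)]
ST=[('strap_saddle',.04),('strap_foot',.0),('strap_grip',.035),('knob',.042),('strap',0.)]
E
python3 - <<'E'
from look import *
d=capture('wrist'); print(np.round(d['T_tool_cam'],3).tolist(),d['fx'],d['cx'],d['cy'])
move_to([0.40,-0.16,0.30],down(np.deg2rad(-15)))
print(observe()['clock'])
meas('pics/f1.png',FX)
move_straight([0.46,-0.10,0.27],.2); meas('pics/f2.png',FX)
move_to([0.42,0.24,0.28],down(np.deg2rad(11.5)))
meas('pics/s1.png',ST)
move_straight([0.47,0.29,0.26],.2); meas('pics/s2.png',ST)
print(observe()['clock'])
E
```

```text
[[-0.001, 0.946, 0.324, 0.083], [1.0, 0.001, 0.0, 0.001], [-0.0, 0.324, -0.946, -0.143], [0.0, 0.0, 0.0, 1.0]] 321.9281499310004 315.8072237773313 204.0533054726194
3.3
boss_mouth [ 91.  387.8] 0.67 [ 0.5047 -0.1005  0.04  ]
column_top [ 17.5 390.1] 0.9 [ 0.5193 -0.0273  0.05  ]
heel_rest [135.4 382. ] 0.92 [ 0.4913 -0.1528  0.02  ]
fixture [ 86.  379.9] 0.58 [ 0.5042 -0.0938  0.    ]
boss_mouth [157.3 351.8] 0.72 [ 0.5036 -0.0994  0.04  ]
column_top [ 85.4 351.8] 0.66 [ 0.5202 -0.0227  0.05  ]
heel_rest [196.4 347.4] 0.95 [ 0.4881 -0.1513  0.02  ]
strap_saddle [ 74.7 399. ] 0.86 [0.4902 0.3574 0.04  ]
strap_foot [178.4 390.2] 0.79 [0.524  0.2336 0.    ]
strap_grip [111.8 396.7] 0.93 [0.4999 0.3189 0.035 ]
knob [142.  395.4] 0.64 [0.5061 0.2857 0.042 ]
strap [143.8 388.4] 0.61 [0.5091 0.2779 0.    ]
strap_saddle [113.2 349.2] 0.98 [0.4923 0.3576 0.04  ]
strap_grip [147.3 349.2] 0.86 [0.5015 0.3211 0.035 ]
knob [181.4 347.1] 0.77 [0.5073 0.2834 0.042 ]
strap [175.8 344.2] 0.92 [0.5082 0.2797 0.    ]
6.8083
```

```bash
python3 - <<'E'
import cv2
a=cv2.imread('pics/f2.png')[40:260,240:470];b=cv2.imread('pics/s2.png')[60:280,240:470]
im=cv2.resize(cv2.hconcat([a,b]),(800,383),interpolation=3); cv2.imwrite('pics/c.png',im)
E
```

```text
(no output)
```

View pics/c.png

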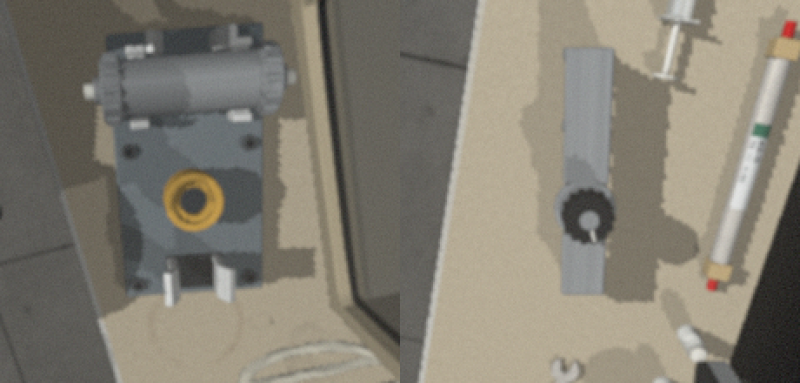

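```bash
python3 - <<'E'
from look import *
T=tool(); print('yaw/pos now',T[:3,3].round(4))
d=capture('wrist')
Tf=np.eye(4);Tf[:3,:3]=down(np.deg2rad(-15));Tf[:3,3]=[.46,-.10,.27]
C=cam(d,Tf)
def edges(im,rows,c0,w,C,z):
    g=cv2.GaussianBlur(cv2.cvtColor(im,cv2.COLOR_BGR2GRAY),(0,0),1).astype(float)
    P=[]
    for r in rows:
        s=np.abs(np.diff(g[r,c0-w:c0+w+1])); k=int(s.argmax())
        if s[k]>3 and 0<k<len(s)-1:
            a,b,c=s[k-1:k+2]; P.append(atz(C,(r,c0-w+k+.5+.5*(a-c)/(a-2*b+c+1e-9)),z)[:2])
    P=np.array(P)
    for _ in range(4):
        m=np.median(P,0) if _==0 else P.mean(0); u=np.linalg.svd(P-P.mean(0))[2][0]; u*=np.sign(u[1]); n=np.array([u[1],-u[0]])
        e=(P-P.mean(0))@n; P=P[np.abs(e)<max(2*np.median(np.abs(e)),3e-4)]
    return P.mean(0),u,len(P)
im=cv2.imread('pics/f2.png')
for nm,c0,rows in [('L',309,range(112,200)),('R',391,range(118,190))]:
    p,u,n=edges(im,rows,c0,7,C,.012); print(nm,p.round(4),'yaw',np.degrees(np.arctan2(-u[0],u[1])).round(2),n,'boss->edge',((np.array([.504,-.0995])-p)@[u[1],-u[0]]).round(4))
Ts=np.eye(4);Ts[:3,:3]=T[:3,:3];Ts[:3,3]=T[:3,3]
C=cam(d,Ts); im=cv2.imread('pics/s2.png')
for nm,c0,rows in [('L',335,range(95,160)),('R',360,range(95,160))]:
    p,u,n=edges(im,rows,c0,6,C,.04); print('strap',nm,p.round(4),'yaw',np.degrees(np.arctan2(-u[0],u[1])).round(2),n,'knob->edge',((np.array([.5068,.2840])-p)@[u[1],-u[0]]).round(4))
E
```

```text
yaw/pos now [0.4697 0.2896 0.2607]
L [ 0.4513 -0.0849] yaw -15.17 48 boss->edge 0.0546
R [ 0.5524 -0.116 ] yaw -10.07 23 boss->edge -0.0506
strap L [0.4808 0.3279] yaw 12.69 14 knob->edge 0.0157
strap R [0.5075 0.3497] yaw 11.56 44 knob->edge -0.0138
```

```bash
python3 - <<'E'
from look import *
command_gripper(0.05,60)
o=down(np.deg2rad(12.3))
move_to([.4995,.3207,.12],o)
move_straight([.4995,.3207,.017],.1)
print(observe()['wrist_force'].round(1))
command_gripper(0.0,60)
s=observe(); print(s['grip_width'],s['gripper_force'],s['wrist_force'],s['eef_pos'])
move_straight([.4995,.3207,.12],.15)
s=observe(); print(s['clock'],s['grip_width'],s['gripper_force'],s['wrist_force'].round(2))
C,im=wrist('pics/g1.png')
T=tool()
for q,p in [('strap_saddle',[0,.037,.030]),('knob',[0,-.038,0.042]),('strap_grip',[0,0,.035]),('strap_foot',[0,-.093,0])]:
    r=spot_point('wrist',q)
    if r: 
        p=np.array(p); yx=[np.array([np.cos(.2147),np.sin(.2147),0]),np.array([-np.sin(.2147),np.cos(.2147),0])]
        z=T[2,3]-.017+p[2]; w=atz(C,r[0]['location'],z)-T[:3,3]
        print(q,np.round(r[0]['location'],1),round(r[0]['score'],2),'strap-frame rel grip x,y',(w@yx[0]).round(4),(w@yx[1]).round(4),'expect',p)
E
```

```text
[ 0.1 -0.8  1.1]
0.02917705740501206 59.029385447502136 [-1.71323466 -1.77436247  4.81658208] [0.49993411 0.32100917 0.01794359]
10.2667 0.028673205507697294 60.072598457336426 [-0.3  -0.49 -3.72]
strap_saddle [205.2 314.3] 0.66 strap-frame rel grip x,y -0.0003 0.0372 expect [0.    0.037 0.03 ]
knob [361.  315.7] 0.71 strap-frame rel grip x,y 0.0003 -0.0352 expect [ 0.    -0.038  0.042]
strap_grip [287.4 318.7] 0.77 strap-frame rel grip x,y 0.0017 -0.0002 expect [0.    0.    0.035]
```

View pics/g1.png

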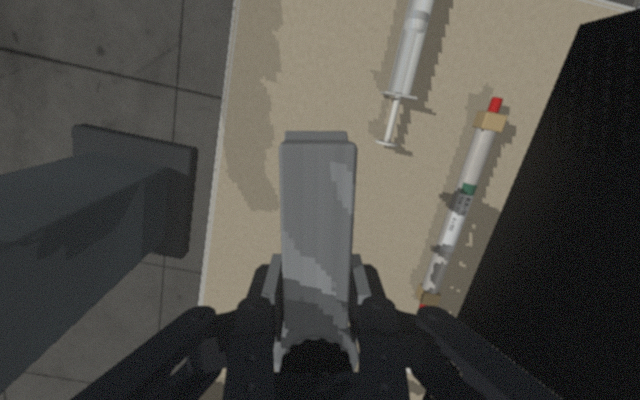

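```bash
python3 - <<'E'
from look import *
a=np.deg2rad(-13.3); ex=np.array([np.cos(a),np.sin(a),0]); ey=np.array([-np.sin(a),np.cos(a),0]); F=np.array([.5027,-.0988,0])
C=cam(capture('wrist'),tool()); T=tool(); b=.2147
w=atz(C,(141,318),T[2,3]-.0179+.04)-T[:3,3]; print('end edge y rel',w@[-np.sin(b),np.cos(b),0],'expect .064')
p=F+ey*(.038-.135)+[0,0,.19]
move_straight(p,.25,down(a)); print(observe()['clock'],tool()[:3,3].round(4))
C,o=meas('pics/h1.png',FX)
for n,q in [('boss',F+[0,0,.04]),('capL',F+ey*.075-ex*.067+[0,0,.05]),('capR',F+ey*.075+ex*.067+[0,0,.05]),('cornerL',F-ex*.052+ey*.09+[0,0,.012])]: print(n,proj(C,q).round(1))
d=capture('side'); cv2.imwrite('pics/side1.png',d['pixels'])
E
```

```text
end edge y rel 0.06553254147793174 expect .064
12.7917 [ 0.4803 -0.1923  0.1898]
boss_mouth [ 75.2 317.5] 0.61 [ 0.5044 -0.0981  0.04  ]
heel_rest [139.8 316.8] 0.91 [ 0.4909 -0.1531  0.02  ]
fixture [ 75.4 319.1] 0.58 [ 0.5065 -0.0966  0.    ]
boss [ 76.6 315.7]
capL [-32.8 225.3]
capR [-32.8 406.2]
cornerL [-37.1 253.7]
```

View pics/h1.png

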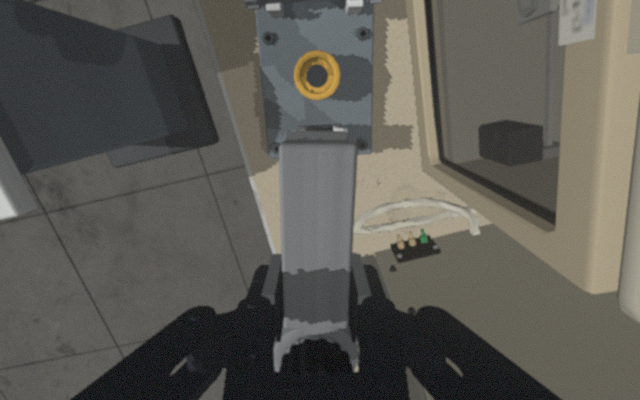

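The boss is cleanly visible at (75, 317), about 1.5 mm from the prediction. I'll check the yaw with edge fits on this picture and an enlarged crop.

```bash
python3 - <<'E'
from look import *
C=cam(capture('wrist'),tool()); im=cv2.imread('pics/h1.png')
g=cv2.GaussianBlur(cv2.cvtColor(im,cv2.COLOR_BGR2GRAY),(0,0),1).astype(float)
yw=lambda u:np.degrees(np.arctan2(-u[0],u[1]))
for nm,f in [('L',lambda r:260+r*6/150),('R',lambda r:376-r*5/150)]:
    P=[]
    for r in range(8,150,2):
        c0=int(f(r)); s=np.diff(g[r,c0-8:c0+9]); k=np.abs(s).argmax(); P.append((r,c0-8+k+.5,s[k]))
    P=np.array(P); W=np.array([atz(C,p[:2],.012)[:2] for p in P]).astype(np.float32)
    l=cv2.fitLine(W,cv2.DIST_WELSCH,0,1e-4,1e-4).ravel(); u=l[:2]*np.sign(l[1]); print(nm,yw(u).round(2),l[2:].round(4), P[::8].round(0).tolist())
hsv=cv2.cvtColor(im,cv2.COLOR_BGR2HSV); m=((hsv[...,0]>12)&(hsv[...,0]<32)&(hsv[...,1]>150)&(hsv[...,2]>80)).astype(np.uint8); m[130:]=0; m[:,:285]=0;m[:,350:]=0
ct=max(cv2.findContours(m,0,2)[0],key=cv2.contourArea); print('boss outer',cv2.fitEllipse(ct),cv2.boundingRect(ct))
e=cv2.fitEllipse(ct); print(atz(C,(e[0][1],e[0][0]),.04).round(4))
for a,b in [((38,271),(34,363)),((7,273),(3,354))]:
    v=atz(C,b,.012)-atz(C,a,.012); print('x dir deg',np.degrees(np.arctan2(v[1],v[0])).round(2),np.linalg.norm(v))
cv2.imwrite('pics/h1z.png',cv2.resize(im[0:165,220:420],(720,594),interpolation=3))
E
```

```text
L -12.47 [ 0.455  -0.0759] [[8.0, 266.0, 24.0], [24.0, 256.0, 7.0], [40.0, 262.0, -10.0], [56.0, 258.0, 6.0], [72.0, 264.0, 10.0], [88.0, 256.0, -5.0], [104.0, 262.0, -6.0], [120.0, 258.0, -6.0], [136.0, 260.0, -6.0]]
R -10.47 [ 0.5558 -0.0962] [[8.0, 374.0, 8.0], [24.0, 372.0, -6.0], [40.0, 366.0, 4.0], [56.0, 370.0, -7.0], [72.0, 372.0, 8.0], [88.0, 372.0, 9.0], [104.0, 370.0, -5.0], [120.0, 370.0, -5.0], [136.0, 372.0, 8.0]]
boss outer ((316.697998046875, 74.8289794921875), (42.481048583984375, 46.31011199951172), 176.01211547851562) (295, 51, 44, 48)
[ 0.5041 -0.0984  0.04  ]
x dir deg -11.08 0.08221057833591323
x dir deg -10.85 0.07043596970476215
```

View pics/h1z.png

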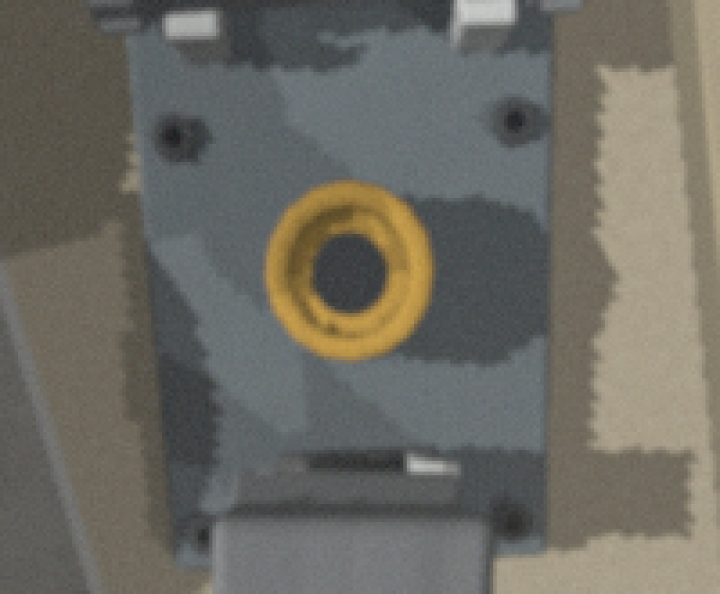

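```bash
python3 - <<'E'
from look import *
C=cam(capture('wrist'),tool())
w=lambda x,y:atz(C,((y+.5)/3.6-.5,220+(x+.5)/3.6-.5),.012)[:2]
A,B,D,E=w(175,137),w(514,120),w(198,537),w(512,520)
an=lambda v:np.degrees(np.arctan2(v[1],v[0])).round(2)
print('x',an(B-A),an(E-D),'y-90',an(A-D)-90,an(B-E)-90,'centre',(A+B+D+E)/4,[np.linalg.norm(v).round(4) for v in(B-A,E-D,A-D,B-E)])
l=w(133,40)-w(177,565); r=w(549,60)-w(545,550); print('edges',an(l)-90,an(r)-90,w(133,40),w(549,60))
E
```

```text
x -10.75 -10.23 y-90 -12.39 -10.950000000000003 centre [ 0.50081245 -0.11327025] [np.float64(0.0841), np.float64(0.0866), np.float64(0.0992), np.float64(0.0984)]
edges -11.25 -10.61 [ 0.46541718 -0.03436474] [ 0.56285455 -0.061831  ]
```

```bash
cat > fx.py <<'E'
from look import *
a=np.deg2rad(-11.2); ex=np.array([np.cos(a),np.sin(a),0]); ey=np.array([-np.sin(a),np.cos(a),0]); F=np.array([.5041,-.0984,0])
E
python3 - <<'E'
from fx import *
p=F+ey*.037
move_straight(p+[0,0,.11],.15,down(a)); 
move_straight(p+[0,0,.078],.1); T=tool(); print((T[:3,3]-p).round(4)); p=p-(T[:3,3]-p)*[1,1,0]
f0=observe()['wrist_force']
for z in [.072,.066,.060,.054,.049,.045,.042,.040,.038]:
    move_straight(p+[0,0,z],.05); s=observe(); f=s['wrist_force']-f0; print(z,s['eef_pos'].round(4),f.round(1),s['wrist_torque'].round(2))
    if np.linalg.norm(f)>15: print('stop');break
print(s['clock'],s['grip_width'])
d=capture('side'); cv2.imwrite('pics/side2.png',cv2.resize(d['pixels'][165:235,300:380],(640,560),interpolation=3))
E
```

```text
[-0.0003 -0.0003  0.078 ]
0.072 [ 0.5116 -0.0618  0.0721] [ 0.7 -0.2 -0.3] [ 0.07 -0.02  0.01]
0.066 [ 0.5111 -0.0617  0.0656] [-0.6  0.  -1.2] [ 0.1   0.   -0.04]
0.06 [ 0.5112 -0.0616  0.0596] [-0.4 -0.1 -0.1] [ 0.13 -0.04  0.02]
0.054 [ 0.5114 -0.0617  0.0535] [ 0.1  0.  -0.1] [ 0.1   0.   -0.01]
0.049 [ 0.5113 -0.0617  0.0487] [-2.1  0.1  0.9] [0.14 0.3  0.07]
0.045 [ 0.5113 -0.0617  0.0447] [-1.3 -0.  -0.3] [0.19 0.3  0.08]
0.042 [ 0.5113 -0.0617  0.0418] [-2.9  0.5  0.7] [0.21 0.44 0.19]
0.04 [ 0.5113 -0.0617  0.0398] [-2.6 -0.5  1.3] [0.21 0.61 0.18]
0.038 [ 0.5114 -0.0614  0.0381] [-4.3  2.2  4.7] [0.31 0.78 0.21]
17.1667 0.028736677681760553
```

Force stayed small all the way down to seating height. Releasing, then looking at the knob.

```bash
python3 - <<'E'
from fx import *
T=tool(); p=T[:3,3].copy(); p[2]=.0372
move_straight(p,.05); print(observe()['wrist_force'].round(1))
command_gripper(.05,60); wait(.3); print(observe()['wrist_force'].round(1))
move_straight(p+[0,0,.13],.15)
C,o=meas(None,[('knob',.0758),('strap_grip',.055),('strap_saddle',.05)])
q=F-ey*.035+[0,0,.21]; move_straight(q,.2)
C,o=meas('pics/k1.png',[('knob',.0758),('strap_grip',.055),('strap_saddle',.05),('strap_foot',.02)])
r,c=proj(C,F+[0,0,.098]).astype(int); print('pred knob top',r,c)
im=cv2.imread('pics/k1.png'); np.save('pics/Ck1.npy',C['T'])
r0,c0=max(r-90,0),max(c-75,0); print(r0,c0)
cv2.imwrite('pics/k1z.png',cv2.resize(im[r0:r0+150,c0:c0+150],(600,600),interpolation=3))
print(observe()['clock'],observe()['joint_positions'].round(3), [ (s,solve_ik(F+[0,0,.075],down(a+s))) for s in (-1.5,0,1.5)])
E
```

```text
[-5.7  1.8  7.4]
[-0.4  0.5 -0.1]
knob [250.5 316.6] 0.95 [ 0.5045 -0.0978  0.0758]
strap_grip [196.8 317.2] 0.8 [ 0.5125 -0.0599  0.055 ]
strap_saddle [153.7 314.7] 0.88 [ 0.5173 -0.0253  0.05  ]
knob [150.9 314.3] 0.56 [ 0.5034 -0.0969  0.0758]
strap_grip [105.9 316.3] 0.63 [ 0.5121 -0.0617  0.055 ]
strap_saddle [ 60.9 313.5] 0.77 [ 0.517 -0.025  0.05 ]
strap_foot [320.  324.6] 0.51 [ 0.4724 -0.3146  0.02  ]
pred knob top 157 315
67 240
20.15 [-0.383  0.263 -0.138  1.172  0.     1.382] [(-1.5, array([-0.31633378,  0.36004662, -0.37065464,  0.84009507,  0.        ,
        2.94993943])), (0, array([-0.31633378,  0.36004662, -0.37065464,  0.84009507,  0.        ,
        1.44993943])), (1.5, array([-0.31633378,  0.36004662, -0.37065464,  0.84009507,  0.        ,
       -0.05006057]))]
```

View pics/k1z.png

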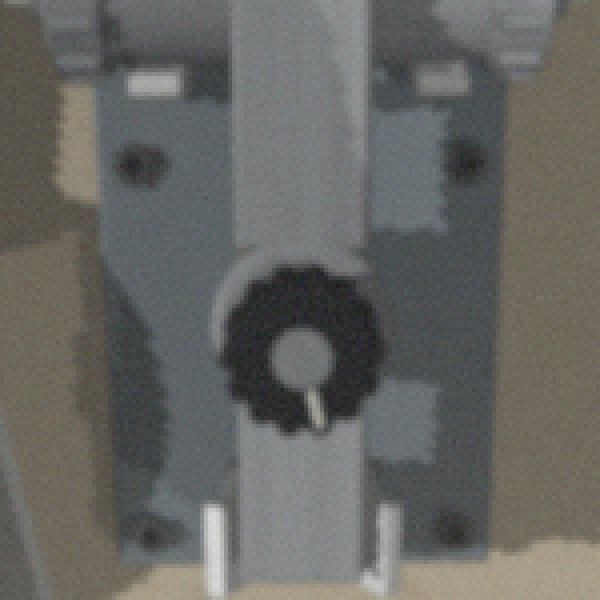

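View pics/side2.png

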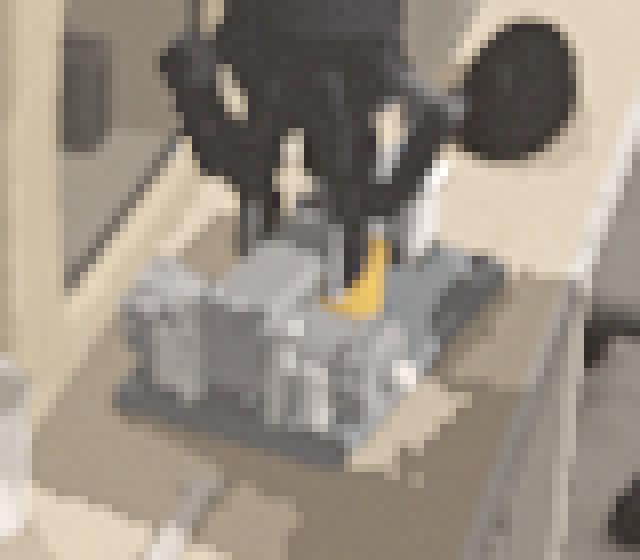

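The strap is seated square: the foot is between the cheeks, the knob is at (157, 315) as predicted, and its pale line gives bolt_turn ≈ -1.3. Now I'll grip the knob, turn it back and feel for the drop.

```bash
cat >> fx.py <<'E'
def turn(total,dz,n,P,yaw):  # screw motion about P, steps
    for i in range(1,n+1):
        q=solve_ik(P+np.array([0,0,dz*i/n]),down(yaw+total*i/n)); move_joints(q)
    return P+np.array([0,0,dz]),yaw+total
E
python3 - <<'E'
from fx import *
P=F.copy(); P[:2]=[.5040,-.0980]; P[2]=.0735
move_straight(P+[0,0,.05],.2); move_straight(P,.1)
print('pre',observe()['wrist_force'].round(1))
command_gripper(0.,40); s=observe(); print('grip',s['grip_width'],s['gripper_force'],s['wrist_force'].round(1),s['clock'])
P,y=turn(1.7,.0016,4,P,a)
s=observe(); print('turned',s['wrist_force'].round(1),s['wrist_torque'].round(2),s['joint_positions'].round(2),s['clock'])
for i in range(6):
    P=P-[0,0,.001]; move_straight(P,.03); f=observe()['wrist_force']; print(i,f.round(1),observe()['eef_pos'].round(4))
    if f[2]>9: break
print(observe()['clock'])
E
```

```text
pre [-0.3 -0.3  0.3]
grip 0.03245206779232532 39.48553740978241 [-1.3  1.1  5.4] 21.7
turned [ 2.1  4.9 -1.2] [ 1.25 -0.67 -0.01] [-0.32  0.36 -0.37  0.84  0.   -0.24] 23.6667
0 [ 2.9  3.9 -1.1] [ 0.504  -0.0968  0.0736]
1 [ 2.9  4.  -1.8] [ 0.504  -0.0968  0.0726]
2 [ 3.5  3.9 -2. ] [ 0.504  -0.0968  0.0715]
3 [ 3.7  4.7 -0.7] [ 0.504  -0.0968  0.0706]
4 [0.7 3.9 4.7] [ 0.5042 -0.0969  0.0703]
5 [-0.6  5.  10.4] [ 0.5045 -0.0969  0.0702]
25.1667
```

It moved down freely by about 4.3 mm and then met a firm stop, so the bolt has dropped. I'll release it and check the pale line.

```bash
python3 - <<'E'
from fx import *
T=tool(); P=T[:3,3].copy(); command_gripper(.05,40); wait(.2)
move_straight(F-ey*0.0+[0,0,.17],.2)
move_straight(F-ey*.035+[0,0,.21],.2,down(a))
C,o=meas('pics/k2.png',[('knob',.0715),('strap_grip',.055)])
im=cv2.imread('pics/k2.png')
z=cv2.resize(im[67:217,240:390],(400,400),interpolation=3); z0=cv2.resize(cv2.imread('pics/k1.png')[67:217,240:390],(400,400),interpolation=3)
cv2.imwrite('pics/k2z.png',cv2.hconcat([z0,z])); print(observe()['clock'])
E
```

```text
knob [149.2 313.5] 0.81 [ 0.5027 -0.0963  0.0715]
strap_grip [109.1 316.9] 0.93 [ 0.512  -0.0647  0.055 ]
28.3417
```

View pics/k2z.png

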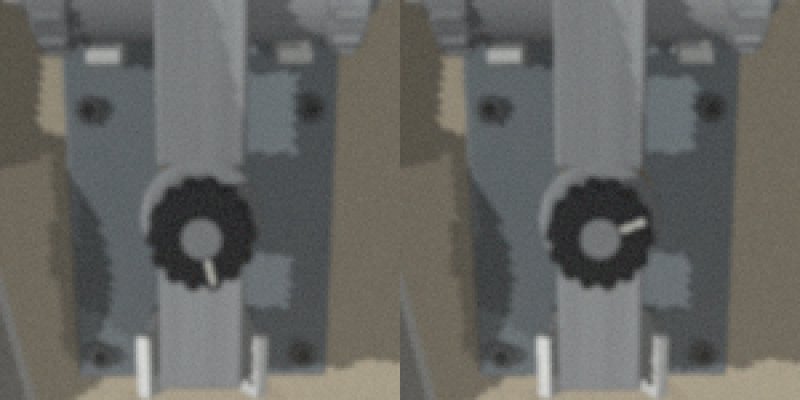

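The pale line is now at about +20°, so bolt_turn ≈ +0.35. The knob looks slightly smaller (dropped) and the strap is still seated. Next comes the forward turn in one grip, 6.1 rad.

```bash
python3 - <<'E'
from fx import *
K=np.array([.5038,-.0967,0])
def q(z,j6):
    v=np.array(solve_ik(K+[0,0,z],down(a+1.45-1.0))); assert abs(v[5]-1.0)<.1,v; v[5]=j6; return v
move_straight(K+[0,0,.14],.2)
move_joints(q(.14,-3.05)); move_joints(q(.10,-3.05)); T=tool(); move_straight(K+[0,0,.0690],.08)
print(observe()['joint_positions'].round(3),observe()['wrist_force'].round(1))
command_gripper(0.,40); s=observe(); print('grip',s['grip_width'],s['gripper_force'],s['wrist_force'].round(1),s['clock'])
n=10
for i in range(1,n+1):
    move_joints(q(.0690-.0058*i/n,-3.05+6.1*i/n)); s=observe(); print(i,s['joint_positions'][5].round(2),s['eef_pos'].round(4),s['wrist_force'].round(1),s['wrist_torque'].round(2),round(s['clock'],1))
    if abs(s['wrist_force'][2])>20: print('stop'); break
wait(.5); s=observe(); print(s['wrist_force'].round(1),s['gripper_force'],s['grip_width'],s['clock'])
C,im=wrist('pics/e.png')
d=capture('side'); z=d['pixels'][165:235,300:380]
cv2.imwrite('pics/ez.png',cv2.hconcat([cv2.resize(im[100:400,170:470],(400,400)),cv2.resize(z,(400,400),interpolation=3)]))
E
```

```text
[-0.313  0.365 -0.38   0.826 -0.    -3.05 ] [-0.1  0.9  0.8]
grip 0.03256464352197118 39.703107476234436 [-1.3 -0.6  6.5] 33.725
1 -2.44 [ 0.5043 -0.0966  0.0695] [-2.6  1.4  7.6] [0.14 0.43 0.04] 34.4
2 -1.83 [ 0.5043 -0.0968  0.0689] [-1.4  0.   7.5] [0.04 0.37 0.01] 35.0
3 -1.22 [ 0.5039 -0.0966  0.0684] [-3.6  0.6  9.3] [ 0.15  0.64 -0.  ] 35.6
4 -0.61 [ 0.5038 -0.0962  0.0678] [-3.2  1.1  9.7] [0.31 0.69 0.  ] 36.3
5 0.0 [ 0.5038 -0.0958  0.0672] [-2.8  2.7 10.3] [ 0.54  0.72 -0.03] 36.9
6 0.61 [ 0.504  -0.0952  0.0666] [-2.5  5.2  9.2] [0.81 0.55 0.01] 37.5
7 1.22 [ 0.5045 -0.0949  0.066 ] [-0.9  5.3  9.1] [ 1.04  0.31 -0.04] 38.2
8 1.83 [ 0.505  -0.0954  0.0654] [0.  3.8 6. ] [ 0.83  0.05 -0.01] 38.8
9 2.44 [ 0.5053 -0.097   0.0649] [ 0.9 -0.   5.1] [ 0.01 -0.1  -0.06] 39.4
10 3.05 [ 0.5052 -0.0976  0.0642] [ 0.8 -1.1  4.6] [-0.26 -0.09 -0.03] 40.1
[ 0.5 -1.5  5. ] 39.73917782306671 0.03255865708503883 40.5583
```

View pics/ez.png

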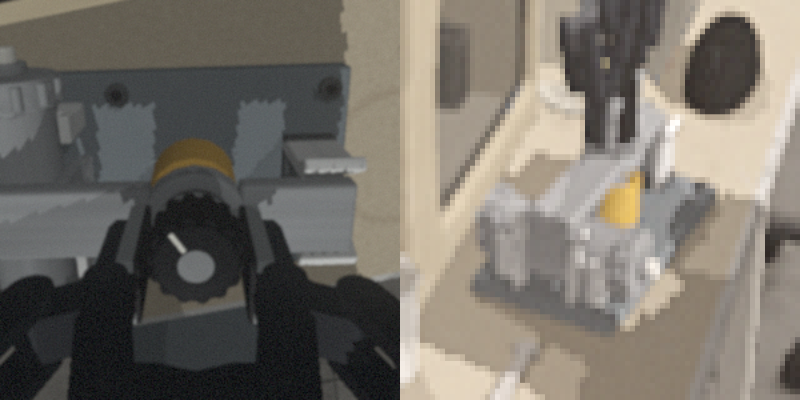

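The knob is gripped with about 40 N. The pale line is about 35–40° past fixture +x, which gives bolt_turn ≈ -5.7. The strap is down and level, and the free axial following shows the thread engaged.

```bash
python3 -c "
from plant import *
print(sign_off())"
```

```text
the job is handed in; nothing more can be done
None
```

The job is handed in: the strap is seated over the column, the bolt was turned back until it dropped, then forward about 6.1 rad (just under one full turn) to bolt_turn ≈ -5.7, and the gripper still holds the knob at about 40 N; sign-off gave no verdict.

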